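# Close the split test cell on its dowels and hold it shut

## Robot

A 7-joint arm with a two-finger parallel gripper is mounted at the origin on a cart in front of the work surface, level with it; the furniture and walls round the work are solid. World frame = base frame: x ahead of the robot, y to its left, z up, the work surface at z = 0. Lengths are in m, angles in rad, forces in N, time in s.
With the tool pointing down it reaches from about 0.425 to 0.875 m from the base axis. Payload 4.7 kg.
Tool frame: the origin (TCP) lies at the very end of the fingers, on their centre line; the grasp point (between the pads) lies 19 mm behind it; z points along the fingers, y is the direction in which the jaws open and shut (so a half turn about z gives the same grasp; the last joint's range is limited). The gripper opens to 87 mm and grips with 3 to 60 N. Pads are 19 mm wide; open, the fingers measure 117 mm over their backs; the gripper's body (75 mm by 190 mm) begins 51 mm behind the grasp point.
Start: joints at [-1.091, 0.321, -0.07, 1.45, 0.023, 1.371, -0.057], TCP at [0.292, 0.581, 0.196] pointing down, gripper open.
Joint ranges: [-2.86, 2.86], [-0.3, 2.09], [-1.38, 1.24], [0.06, 2.45], [-1.56, 4.7], [0.09, 2.05], [-2.69, 2.69]. Speed limits (rad/s): [2.57, 2.57, 3.14, 3.14, 3.14, 3.14, 3.14].

## Interface

Orientations are given as a rotation vector (axis times angle).
In Python, from bench import ctrl gives the robot as it stands. The module is installed in compiled form; this text tells all that it offers.
- The arm moves only by the tool move_arm, never from a script. Its arguments are lists of equal length, an entry for each row: "dp": the shift along the tool's x, y, z in units of 30 mm (1.0 is 30 mm), a list of three; "turn": the turn about the tool's z in units of 5 degrees (1.0 is 5 degrees); "jaw": the opening, from -1 (shut) to 1 (fully open). A call has 1 to 5 rows; each row is the pose to reach, as a shift and turn from the pose commanded when the call began, along the tool's axes at that moment; what a row does not reach only later rows make up. A row lasts 1/10 s, in which the tool goes at most 50 mm and 8.59 degrees, less where a joint would pass 70% of its speed; a pose out of reach is approached as far as the arm can. A call with a gripper value outside its range is refused whole. The fingers move at their own pace and stop on an object; "grip_force" is the grip in N (left out, the last holds). Time passes only in rows, so rows that repeat a pose let the fingers close. It gives the time, the measured TCP pose, the force and the opening at its end, in the units of the state.
- ctrl.get_state(): the state, without advancing time (a new reading comes with each control period).
- ctrl.get_image(name): name is "scene" or "side" or "wrist"; returns the picture (420x560x3 uint8, red, green, blue); there is no depth.
- ctrl.camera_info(name): a dict with "intrinsics" (3x3 intrinsics, pixels), "extrinsics" (4x4, takes a point from world to camera coordinates). Camera axes: x right, y up, looking along -z (the intrinsics and any distortion apply to the point x, -y, -z); pixel columns grow to the right and rows downward; lengths in m; the calibration is good to about 2 mm. A picture is of the moment at which its call begins: read the wrist's pose just before it. camera_info takes no time and is no camera call; for the wrist camera it gives the pose at the moment of the call.
- ctrl.close_job(): hands the job in, once; it reports no verdict.
Trained networks look in the newest picture that a camera, given by its name, has taken for a name from the list of things; names that differ only in an ending like _2 or _b are one class to them, and where a whole thing is asked for, a point or a joint stands for the part that bears it (a point fixed in the world has none). Each returns a list of dicts, best first, with "confidence" (0 to 1); they miss things now and then, are a little off and sometimes report something else, mostly with a low value. They report only what shows in the picture. A call takes as long as a camera call.
- ctrl.look_for(camera, target): "rect" ([centre column, centre row, width, height] in pixels, round what is visible of it).
- ctrl.masks_of(camera, target): "region" (420x560 bool, what is visible of it) and "rect" ([centre column, centre row, width, height] in pixels, round what is visible of it).
The state is a dict: "time": time; "joint_positions": joint angles; "qd": joint speeds; "joint_torque": joint torques, N m; "position": TCP position; "tool_rot": TCP orientation; "ft_force": force on the tool from outside, world axes, zero at the start; "torque": the same for the moment, N m; "grip_width": opening from 0.0 (shut) to 1.0 (fully open).
Only numpy, scipy, OpenCV 4.12 (cv2) and the standard library are available. Lean on these libraries where they do the work, as an engineer would, in place of code of your own. Each camera call takes 0.05 s, during which the arm holds its last target. There are 200 camera calls.

## Task

On the bench stand the lower half of a split grey metal test cell and, beside it, its loose upper half with a black grip bar. Turn both hold-down knobs on the lower half clockwise to their end stops so that their lugs clear the seat, then set the upper half on the two dowels (thick dowel in the large hole, thin dowel in the small one) and press it down against the sprung pad until the two halves meet all round. Finish while still holding the halves pressed together, with the knobs left open, and leave the beaker, the dish and the tape roll alone.

Things in the scene. Friction and masses are not known exactly. Their poses are not given: they have to be found in the camera images.
- base_seat (a point): centre of the flat top of the lower half's fixed grey metal block (90 x 90 mm), 32 mm above the bench; z up, x and y along its sides, turned within 0.3 rad of the robot's axes. On it two steel dowels, 20 mm tall: thick at (+30, +26), thin at (-30, -26) mm. Knob posts at (0, +65) and (0, -65) mm, each with a stop pin, top 54 mm above the bench. Plate below: 116 x 170 x 8 mm
- big_dowel (a point): tip of the thick dowel, on its axis, 20 mm above the block's top; diameter 14 mm, the last 6 mm tapering to 8 mm
- small_dowel (a point): tip of the thin dowel, on its axis, 20 mm above the block's top; diameter 10 mm, the last 6 mm tapering to 4 mm
- spring_pad (a joint): round sprung rubber pad, 55 mm across, in the middle of the block. Value in m: 0 = up, its top 5 mm above the block; grows as it goes down; 0.005 = flush with the block, the two halves touching. It pushes up with 8 N at 0 and 13 N when flush, so the upper half alone (about 3.4 N) rests 5 mm too high and must be pushed down and held
- knob_left (a joint): black hold-down knob on the left post of the lower half (+y of base_seat's frame, 65 mm from its centre), a flat steel lug under it. Value in rad: 0 = lug reaching in over the seat, grows as it turns CLOCKWISE seen from above, end stop at 1.45 = lug fully aside. Starts in 0 to 0.3. About 0.06 N m of friction; stays where it is left
- knob_right (a joint): black hold-down knob on the right post of the lower half (-y of base_seat's frame, 65 mm from its centre), a flat steel lug under it. Value in rad: 0 = lug reaching in over the seat, grows as it turns CLOCKWISE seen from above, end stop at 1.45 = lug fully aside. Starts in 0 to 0.3. About 0.06 N m of friction; stays where it is left
- knob_left_grip (a point): centre of the left knob's black wing, on the turning axis, 71 mm above the bench. The wing is 14 mm thick (this frame's x), 42 mm long (y), 26 mm tall, its foot 13 mm below this point. The lug, 16 mm wide, points along this frame's +y, 32 mm out from the axis, its top 17 mm below this point. The frame turns with the knob; at joint value 0 the wing lies along base_seat's y
- knob_right_grip (a point): centre of the right knob's black wing, on the turning axis, 71 mm above the bench. The wing is 14 mm thick (this frame's x), 42 mm long (y), 26 mm tall, its foot 13 mm below this point. The lug, 16 mm wide, points along this frame's +y, 32 mm out from the axis, its top 17 mm below this point. The frame turns with the knob; at joint value 0 the wing lies along base_seat's y
- cover_grip (a point): upper half, loose, about 0.35 kg, flat on the bench: grey metal plate 90 x 90 x 14 mm, in the middle of its top a black upright grip bar 18 mm thick (this frame's x), 50 mm long (y), 34 mm tall. This point: centre of the bar, 31 mm above the plate's underside, 17 mm above its top. Its x, y lie along the lower half's when seated; starts within 0.4 rad of the robot's axes
- big_hole (a point): centre of the large through hole at the plate's underside, at (+30, +26) mm from the middle of the plate; diameter 16.5 mm, for the thick dowel
- small_hole (a point): centre of the small through hole at the plate's underside, at (-30, -26) mm from the middle of the plate; diameter 12.5 mm, for the thin dowel
- beaker_mid (a point): small clear beaker, 53 mm across and 67 mm tall, middle of its height; leave alone
- petri_1_mid (a point): petri dish, 62 mm across and 15 mm tall, middle of its height; leave alone
- tape_roll_mid (a point): roll of tape lying flat, 75 mm across and 24 mm tall, middle of its height; leave alone

How it is judged:
By the outcome, as a careful person would: the job done as asked, in the order asked, and still so for the second after the job is handed in, while the arm keeps its last pose, push and grip.
It also fails if it takes over 56 s, if anything falls off the work surface, if the arm or the gripper's body presses on something with over 40 N, if the wrist force passes 120 N, or if a joint passes its speed limit or range.

## Working session

There is one attempt and no reset: what is moved stays moved. The work goes in short steps, Python scripts to look and compute and a tool call to move; the robot and the scene stay as the last step left them, time stands still between calls to the robot, and variables do not carry over. Pictures are saved under pics/ and viewed, about 8 in all and at most 12, crops included, and the job is handed in when it is done.

Besides the shell and the picture viewer there is one more tool, called after ">>>" by a JSON object that holds its "op" and its "data", one argument or row to a line. move_arm: Moves the arm, as the interface text tells. Its arguments: {"type":"object","properties":{"dp":{"type":"array","items":{"type":"array","items":{"type":"number"}}},"turn":{"type":"array","items":{"type":"number"}},"jaw":{"type":"array","items":{"type":"number"}},"grip_force":{"type":"number"}},"required":["dp","turn","jaw"]}

```bash
mkdir -p pics; ls; python3 - <<'E'
from bench import ctrl
import cv2,numpy as np
s=ctrl.get_state();print({k:np.round(v,3).tolist() for k,v in s.items()})
ims=[]
for n in("scene","side"):
    im=ctrl.get_image(n);cv2.imwrite(f"pics/{n}0.png",im[:,:,::-1]);ims.append(im)
    i=ctrl.camera_info(n);print(n,np.round(i["intrinsics"],1).tolist(),np.round(i["extrinsics"],3).tolist(), {k for k in i})
    for t in("base_seat","cover_grip","knob_left_grip","big_dowel","small_dowel","big_hole","small_hole","spring_pad"):
        print(t,[(np.round(d["rect"]).tolist(),round(d["confidence"],2)) for d in ctrl.look_for(n,t)[:3]])
cv2.imwrite("pics/both0.png",cv2.resize(np.vstack(ims),(560,840))[:, :, ::-1])
E
```

```text
pics
{'time': 0.0, 'joint_positions': [-1.091, 0.322, -0.07, 1.452, 0.023, 1.371, -0.057], 'qd': [-0.002, -0.001, 0.001, -0.001, 0.0, -0.001, 0.003], 'joint_torque': [0.0, -49.129, -0.404, -31.253, -0.064, 0.044, 0.0], 'position': [0.292, 0.58, 0.195], 'tool_rot': [-0.725, -3.056, 0.003], 'ft_force': [-1.217, -0.685, 0.001], 'torque': [-0.047, 0.025, 0.007], 'grip_width': 0.998}
scene [[503.3, 0.0, 281.2], [0.0, 503.3, 206.7], [0.0, 0.0, 1.0]] [[0.677, -0.735, -0.025, -0.425], [0.344, 0.286, 0.894, -0.272], [-0.65, -0.614, 0.447, -0.902], [0.0, 0.0, 0.0, 1.0]] {'intrinsics', 'extrinsics'}
base_seat [([308.0, 249.0, 83.0, 68.0], 0.8)]
cover_grip [([211.0, 214.0, 48.0, 26.0], 0.59)]
knob_left_grip [([290.0, 224.0, 21.0, 23.0], 0.51), ([261.0, 177.0, 14.0, 28.0], 0.42)]
big_dowel [([310.0, 249.0, 83.0, 65.0], 0.71)]
small_dowel [([309.0, 250.0, 82.0, 63.0], 0.96), ([292.0, 224.0, 22.0, 24.0], 0.35)]
big_hole [([209.0, 211.0, 42.0, 28.0], 0.8)]
small_hole [([211.0, 215.0, 45.0, 29.0], 0.82)]
spring_pad [([308.0, 245.0, 25.0, 16.0], 0.51), ([261.0, 179.0, 16.0, 22.0], 0.41)]
side [[465.8, 0.0, 279.7], [0.0, 465.8, 207.2], [0.0, 0.0, 1.0]] [[-0.963, -0.267, 0.015, 0.623], [0.1, -0.308, 0.946, -0.147], [-0.248, 0.913, 0.324, -0.817], [0.0, 0.0, 0.0, 1.0]] {'intrinsics', 'extrinsics'}
base_seat [([331.0, 217.0, 64.0, 60.0], 0.88)]
cover_grip [([304.0, 292.0, 60.0, 46.0], 0.84)]
knob_left_grip [([325.0, 207.0, 9.0, 16.0], 0.57)]
big_dowel [([329.0, 216.0, 63.0, 56.0], 0.82), ([248.0, 212.0, 26.0, 12.0], 0.72), ([339.0, 193.0, 16.0, 22.0], 0.35)]
small_dowel [([331.0, 215.0, 66.0, 58.0], 0.94)]
big_hole [([303.0, 292.0, 57.0, 46.0], 0.98)]
small_hole [([305.0, 289.0, 56.0, 48.0], 0.8)]
spring_pad [([330.0, 215.0, 65.0, 57.0], 0.4)]
```

View pics/scene0.png

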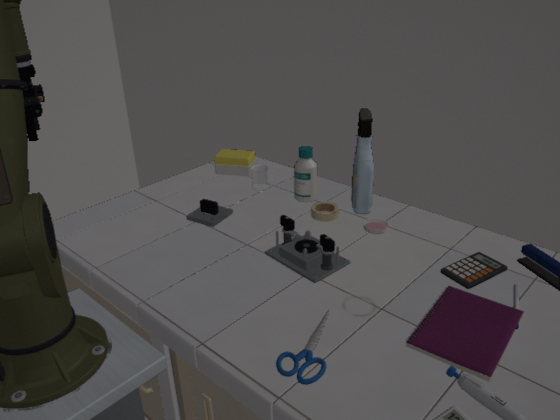

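View pics/side0.png

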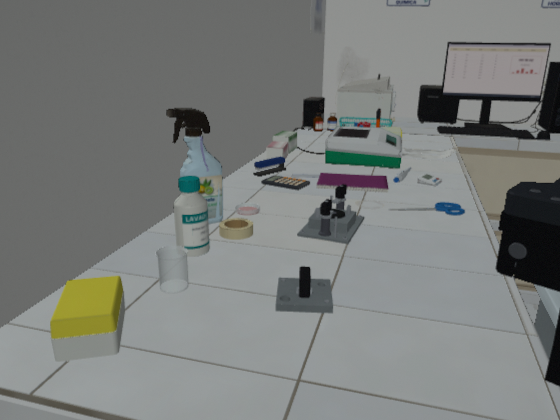

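The scene view shows the lower half at about (307,252) with its knobs at (287,228) and (327,248), and the cover at (210,213). In the side view the base is at (333,220) and the cover at (305,293). Next I'll work out coarse positions.

```bash
cat > h.py <<'E'
from bench import ctrl
import cv2,numpy as np
from scipy.spatial.transform import Rotation as R
def cam(n):
    i=ctrl.camera_info(n);return np.array(i["intrinsics"]),np.array(i["extrinsics"])
def proj(K,E,P):
    c=(E[:3,:3]@np.atleast_2d(P).T).T+E[:3,3]
    return np.c_[K[0,2]+K[0,0]*c[:,0]/-c[:,2],K[1,2]+K[1,1]*-c[:,1]/-c[:,2]]
def onz(K,E,uv,z):
    o=-E[:3,:3].T@E[:3,3]
    d=E[:3,:3].T@np.array([(uv[0]-K[0,2])/K[0,0],-(uv[1]-K[1,2])/K[1,1],-1])
    return o+d*(z-o[2])/d[2]
def snap(name,n="wrist"):
    K,E=cam(n);im=ctrl.get_image(n);cv2.imwrite(f"pics/{name}.png",im[:,:,::-1])
    np.savez(f"pics/{name}.npz",K=K,E=E);return K,E,im
def togo(target,yaw=None):
    """shift in tool axes/30mm from present pose to world target; turn in 5deg units to put tool y(mod pi) at world angle yaw"""
    s=ctrl.get_state();T=R.from_rotvec(s["tool_rot"]);M=T.as_matrix()
    d=M.T@(np.array(target)-s["position"])/.03
    out=[np.round(d,2).tolist()]
    if yaw is not None:
        v=M.T@[np.cos(yaw),np.sin(yaw),0];a=np.degrees(np.arctan2(-v[0],v[1]))
        a=(a+90)%180-90;out.append(round(a/5,2))
    return out
E
python3 - <<'E'
from h import *
for n,b,c in(("scene",(307,250),(209,206)),("side",(332,217),(305,282))):
    K,E=cam(n);print(n,onz(K,E,b,.032).round(3),onz(K,E,c,.031).round(3))
s=ctrl.get_state();print(R.from_rotvec(s["tool_rot"]).as_matrix().round(3))
print(cam("wrist")[0].round(1));
K,E=cam("wrist");print((-E[:3,:3].T@E[:3,3]).round(3),(E[:3,:3].T).round(2))
K,E=cam("scene");b=onz(K,E,(307,250),.032)
print(togo([*b[:2],.26],0))
E
```

```text
scene [ 0.548 -0.154  0.032] [0.552 0.197 0.031]
side [ 0.559 -0.124  0.032] [0.55  0.196 0.031]
[[-0.893  0.449  0.   ]
 [ 0.449  0.893  0.   ]
 [-0.     0.    -1.   ]]
[[333.1   0.  280.9]
 [  0.  333.1 215.6]
 [  0.    0.    1. ]]
[0.22  0.616 0.384] [[ 0.45 -0.85 -0.26]
 [ 0.89  0.43  0.13]
 [ 0.   -0.29  0.96]]
[[-18.63, -18.04, -2.12], np.float64(12.66)]
```

>>> {"op": "move_arm", "data": {
  "dp": [
    [-1.4,-0.8,-0.8],
    [-2.7,-1.6,-0.8],
    [-4.1,-2.4,-0.8],
    [-5.4,-3.2,-0.8],
    [-6.7,-3.9,-0.8]
  ],
  "turn": [0,0,0,0,0],
  "jaw": [1,1,1,1,1]
}}

```text
time: 1.4
position: [0.4199, 0.384, 0.2209]
tool_rot: [0.726, 3.056, 0.001]
ft_force: [0.1, -0.1, -0.1]
grip_width: 0.999
```

>>> {"op": "move_arm", "data": {
  "dp": [
    [-1.4,-0.8,0],
    [-2.7,-1.6,0],
    [-4.1,-2.4,0],
    [-5.4,-3.2,0],
    [-6.7,-3.9,0]
  ],
  "turn": [1.6,3.2,4.8,6.4,8],
  "jaw": [1,1,1,1,1]
}}

```text
time: 1.9
position: [0.5469, 0.1891, 0.2209]
tool_rot: [1.735, 2.619, 0.001]
ft_force: [0.4, 0.4, -1.0]
grip_width: 1.001
```

>>> {"op": "move_arm", "data": {
  "dp": [
    [0,0,0],
    [0,0,0],
    [0,0,0],
    [0,0,0]
  ],
  "turn": [1.6,3.2,4.7,4.7],
  "jaw": [1,1,1,1]
}}

```text
time: 2.3
position: [0.5461, 0.1911, 0.2205]
tool_rot: [2.226, 2.217, 0.0]
ft_force: [-0.4, 0.2, 0.0]
grip_width: 1.0
```

```bash
python3 - <<'E'
from h import *
s=ctrl.get_state();print(s["time"],s["position"],s["joint_positions"],np.degrees(np.arctan2(*R.from_rotvec(s["tool_rot"]).as_matrix()[[1,0],1])))
K,E,im=snap("w1")
for t in("cover_grip","big_hole","small_hole","base_seat"):
    print(t,[(np.round(d["rect"],1).tolist(),round(d["confidence"],2)) for d in ctrl.look_for("wrist",t)[:3]])
print(togo([.553,-.14,.22],0))
E
```

```text
2.3 [0.54607316 0.19105139 0.22053805] [-0.65308224  0.15714709  0.305141    1.61061955 -0.04791403  1.381053
 -0.34622419] -0.2168868655077004
cover_grip [([283.4, 179.6, 86.8, 83.2], 0.7), ([294.9, 353.1, 80.2, 11.5], 0.16)]
big_hole [([284.1, 178.6, 88.4, 86.9], 0.83)]
small_hole [([281.2, 179.8, 83.9, 88.9], 0.79)]
base_seat [([295.9, 355.4, 84.7, 14.1], 0.79)]
[[-11.04, 0.25, 0.02], np.float64(-0.01)]
```

View pics/w1.png

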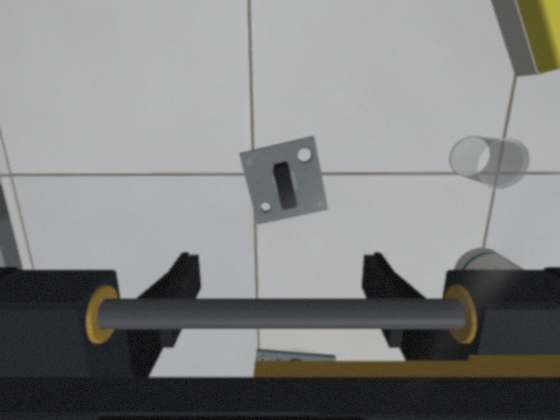

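The wrist view shows the cover plate with corners at (239,154), (313,137), (327,208) and (257,223), the large hole at (305,155) and the small hole at (266,207). The beaker is at (490,160), well clear. Next I'll move over the base.

>>> {"op": "move_arm", "data": {
  "dp": [
    [-1.5,0,0],
    [-3.0,0,0],
    [-4.5,0.1,0],
    [-6.0,0.1,0],
    [-7.5,0.1,0]
  ],
  "turn": [0,0,0,0,0],
  "jaw": [1,1,1,1,1]
}}

```text
time: 3.05
position: [0.5481, -0.0356, 0.2207]
tool_rot: [2.223, 2.219, 0.001]
ft_force: [0.1, 0.1, 0.1]
grip_width: 0.996
```

>>> {"op": "move_arm", "data": {
  "dp": [
    [-1.5,0.1,0],
    [-2.6,0.1,0],
    [-3.5,0.1,0],
    [-3.5,0.1,0]
  ],
  "turn": [0,0,0,0],
  "jaw": [1,1,1,1]
}}

```text
time: 3.45
position: [0.55, -0.1446, 0.2208]
tool_rot: [2.231, 2.209, -0.002]
ft_force: [0.4, 0.2, 0.6]
grip_width: 0.999
```

```bash
python3 - <<'E'
from h import *
s=ctrl.get_state();print(s["time"],s["position"])
K,E,im=snap("w2")
for t in("base_seat","knob_left_grip","big_dowel","small_dowel","spring_pad"):
    print(t,[(np.round(d["rect"],1).tolist(),round(d["confidence"],2)) for d in ctrl.look_for("wrist",t)[:3]])
d=np.load("pics/w1.npz")
P=np.array([onz(d["K"],d["E"],p,.014) for p in((240,154),(313.5,137),(327,208),(257,223))]);print(P.round(4),P.mean(0))
print("cover yaw",[np.degrees(np.arctan2(*(b-a)[[1,0]])) for a,b in((P[0],P[1]),(P[3],P[2]),(P[2],P[1]),(P[3],P[0]))])
print("beaker",onz(d["K"],d["E"],(490,160),.03))
c=im[80:330,160:420];cv2.imwrite("pics/w2c.png",cv2.resize(c,None,fx=2.3,fy=2.3,interpolation=cv2.INTER_CUBIC)[:,:,::-1])
E
```

```text
3.45 [ 0.55000656 -0.14457225  0.22081989]
base_seat [([292.0, 187.0, 108.7, 167.0], 0.85)]
knob_left_grip [([295.7, 132.9, 23.4, 53.4], 0.8)]
big_dowel [([289.4, 188.6, 106.9, 166.3], 0.96)]
small_dowel [([293.1, 187.5, 105.3, 169.3], 0.91), ([468.6, 89.2, 75.4, 76.1], 0.5)]
spring_pad [([290.1, 185.4, 51.5, 51.4], 0.81)]
[[0.4987 0.2262 0.014 ]
 [0.5844 0.2453 0.014 ]
 [0.6031 0.16   0.014 ]
 [0.5165 0.141  0.014 ]] [0.55065965 0.19313352 0.014     ]
cover yaw [np.float64(12.559425621822326), np.float64(12.407087421468917), np.float64(102.37849567394515), np.float64(101.79971162787653)]
beaker [0.78316914 0.22015195 0.03      ]
```

View pics/w2c.png

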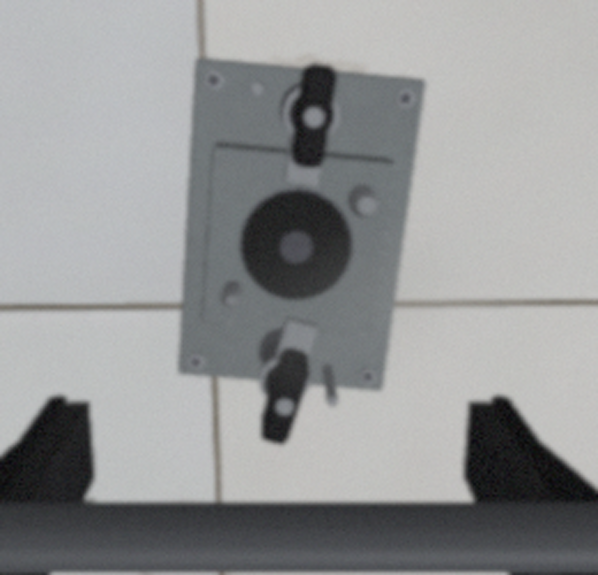

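The crop shows both lugs pointing in over the seat. Pixel positions in the crop:
- Left knob axis: (314,117)
- Right knob axis: (285,407)
- Pad centre: (297,245)
- Thick dowel tip: (366,205)
- Thin dowel tip: (233,294)

```bash
cat > m.py <<'E'
from h import *
d=np.load("pics/w2.npz");K,E=d["K"],d["E"]
f=lambda p,z:onz(K,E,(p[0]/2.3+160,p[1]/2.3+80),z)[:2]
C=np.array([f(p,.008) for p in((196,59),(425,81),(381,389),(179,373))])
ang=lambda a,b:np.degrees(np.arctan2(*(b-a)[::-1]))
print("plate",C.round(4).tolist(),C.mean(0),ang(C[0],C[1]),ang(C[3],C[2]),ang(C[2],C[1])-90,ang(C[3],C[0])-90)
L=f((314,117),.084);Rr=f((285,407),.084);print("knobs",L,Rr,"mid",(L+Rr)/2,"yaw",ang(Rr,L)-90,np.linalg.norm(L-Rr))
B=f((366,203),.052);S=f((233,293),.052);print("dowels",B,S,(B+S)/2,"yaw",ang(S,B)-np.degrees(np.arctan2(26,30)),np.linalg.norm(B-S))
print("pad",f((297,245),.037))
print("wingL",ang(f((307,163),.084),f((320,68),.084))-90,"wingR",ang(f((274,440),.084),f((293,352),.084))-90)
E
python3 m.py
```

```text
plate [[0.5106, -0.0558], [0.6248, -0.0675], [0.6077, -0.2339], [0.4941, -0.223]] [ 0.55928255 -0.14503264] -5.80322018233466 -5.482984982995737 -5.86774478156407 -5.635250391029899
knobs [ 0.56572894 -0.08052903] [ 0.55285519 -0.21014078] mid [ 0.55929207 -0.1453349 ] yaw -5.672326036496912 0.13024952047631763
dowels [ 0.59163661 -0.12134794] [ 0.52838401 -0.16431276] [ 0.56001031 -0.14283035] yaw -6.727768007349312 0.07646480411976965
pad [ 0.55975114 -0.14422599]
wingL -7.837773842977768 wingR -11.731923213547589
```

```bash
python3 -c "
from h import *
print(togo([.566,-.0798,.061],np.radians(-7.8)))"
```

```text
[[1.91, 0.49, 5.31], np.float64(1.56)]
```

The arm had still been settling when that picture was taken. I'll hover over the left knob, let it settle, and check from closer.

>>> {"op": "move_arm", "data": {
  "dp": [
    [1.2,0.3,1],
    [1.9,0.5,2],
    [1.9,0.5,3],
    [1.9,0.5,3],
    [1.9,0.5,3]
  ],
  "turn": [0.8,1.6,1.6,1.6,1.6],
  "jaw": [-0.2,-0.2,-0.2,-0.2,-0.2]
}}

```text
time: 4.25
position: [0.5661, -0.0817, 0.1309]
tool_rot: [-2.373, -2.058, 0.001]
ft_force: [0.4, 0.2, 0.5]
grip_width: 0.63
```

```bash
python3 - <<'E'
from h import *
for k in range(2):
    s=ctrl.get_state();print(s["time"],s["position"],np.abs(s["qd"]).max(),s["grip_width"])
    K,E,im=snap(f"w3{k}")
print(proj(K,E,[[.566,-.0798,.084],[.553,-.2092,.084],[.5595,-.1445,.037]]))
cv2.imwrite("pics/w3c.png",cv2.resize(im[:330,120:440],None,fx=1.8,fy=1.8,interpolation=cv2.INTER_CUBIC)[:,:,::-1])
print(togo([.566,-.0798,.061],np.radians(-7.8)))
E
```

```text
4.25 [ 0.56609768 -0.08174841  0.13085847] 0.03768170962453025 0.6300819675450517
4.3 [ 0.566983   -0.082302    0.13199102] 0.01892413256903072 0.5832878829720927
[[278.67364868 222.73619426]
 [285.46978082 366.32450318]
 [281.95073113 272.88587441]]
[[0.08, -0.07, 2.38], np.float64(-0.08)]
```

View pics/w3c.png

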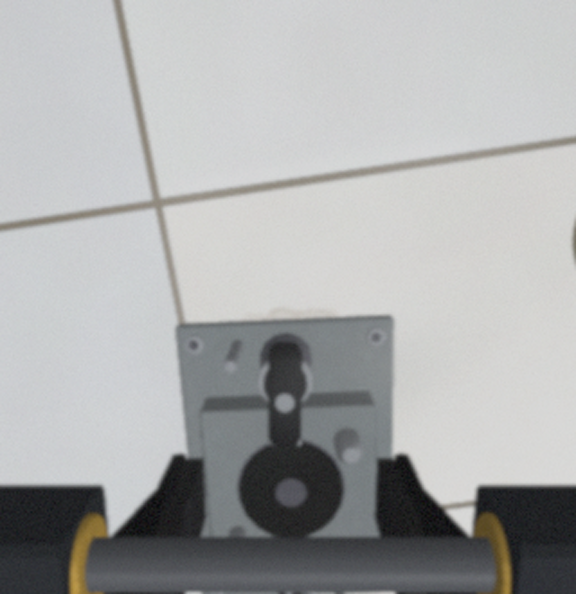

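The knob dot is at (278,224) against a prediction of (279,223), so the estimate holds. I'll descend and grip.

>>> {"op": "move_arm", "data": {
  "dp": [
    [0,0,1.2],
    [0.05,-0.05,2.3],
    [0.05,-0.05,2.35],
    [0.05,-0.05,2.35],
    [0.05,-0.05,2.35]
  ],
  "turn": [0,0,0,0,0],
  "jaw": [-0.3,-0.3,-1,-1,-1],
  "grip_force": 30
}}

```text
time: 4.85
position: [0.5669, -0.0808, 0.0626]
tool_rot: [2.373, 2.055, 0.005]
ft_force: [0.3, 0.1, 1.3]
grip_width: 0.164
```

>>> {"op": "move_arm", "data": {
  "dp": [
    [0,0,0],
    [0,0,0],
    [0,0,0],
    [0,0,0]
  ],
  "turn": [0,0,0,0],
  "jaw": [-1,-1,-1,-1]
}}

```text
time: 5.25
position: [0.5651, -0.0802, 0.0603]
tool_rot: [2.374, 2.057, 0.001]
ft_force: [-0.3, -0.1, 0.4]
grip_width: 0.005
```

```bash
python3 -c "
from h import *
s=ctrl.get_state();print(s['time'],s['position'],s['ft_force'],s['torque'],s['grip_width']*87,s['joint_positions'][6])"
```

```text
5.25 [ 0.5651005  -0.08016084  0.0603267 ] [-0.32513077 -0.11569155  0.38381509] [-0.05025755  0.00636856 -0.00717706] 0.4336716356096809 0.07830190015313057
```

```bash
python3 - <<'E'
from h import *
K,E,im=snap("w4")
s=ctrl.get_state();print(s["position"],s["grip_width"],proj(K,E,[s["position"],[.566,-.0798,.084]]))
sc=ctrl.get_image("scene");sd=ctrl.get_image("side")
a=cv2.resize(sc[190:290,240:380],(560,400),interpolation=cv2.INTER_CUBIC)
b=cv2.resize(sd[150:250,265:405],(560,400),interpolation=cv2.INTER_CUBIC)[:, :400]
cv2.imwrite("pics/w4c.png",np.hstack([cv2.resize(np.vstack([a[:,80:480],b]),(300,600)),cv2.resize(im[100:420,100:460],(480,600))])[:,:,::-1])
E
```

```text
[ 0.56498924 -0.08020861  0.06017519] 0.002558927536329302 [[280.43682098 250.96526017]
 [282.19642622 267.34489152]]
```

View pics/w4c.png

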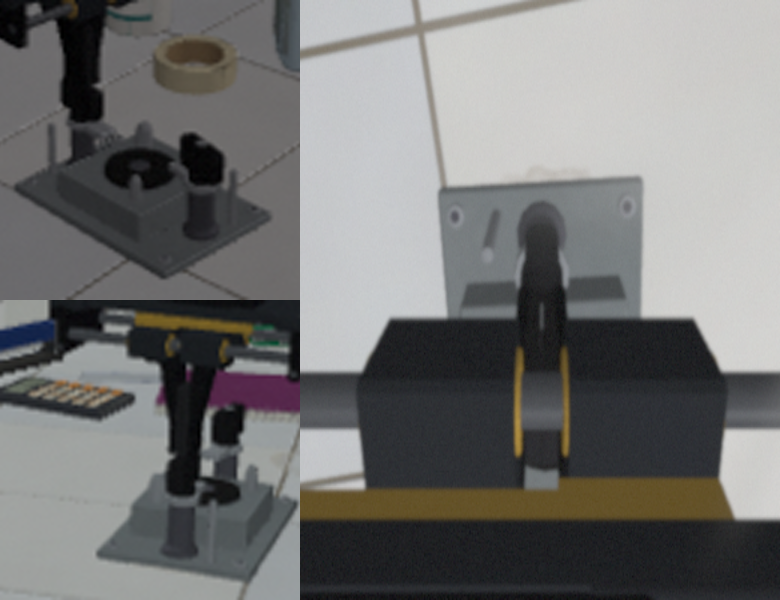

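>>> {"op": "move_arm", "data": {
  "dp": [
    [0,0,0],
    [0,0,0],
    [0,0,0],
    [0,0,0],
    [0,0,0]
  ],
  "turn": [1.5,3,4.5,6,6],
  "jaw": [-1,-1,-1,-1,-1]
}}

```text
time: 5.9
position: [0.5649, -0.0802, 0.0599]
tool_rot: [2.826, 1.372, -0.0]
ft_force: [0.4, 0.7, 0.1]
grip_width: 0.01
```

```bash
python3 - <<'E'
from h import *
K,E,im=snap("w5")
s=ctrl.get_state();print(s["time"],s["position"],s["grip_width"],s["ft_force"],s["torque"])
sc=ctrl.get_image("scene");sd=ctrl.get_image("side")
a=cv2.resize(sc[200:280,250:350],(500,400),interpolation=cv2.INTER_CUBIC)
cv2.imwrite("pics/w5c.png",np.hstack([a,im[20:420,140:420]])[:,:,::-1])
E
```

```text
5.95 [ 0.56483809 -0.08009981  0.0598725 ] 0.0023490661297192244 [-0.02103571  0.68853674  0.33211721] [-0.07226409  0.10036097 -0.02711812]
```

View pics/w5c.png

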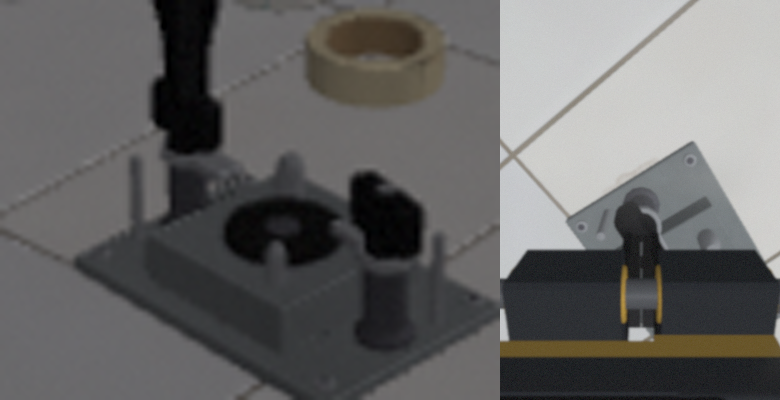

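The jaw reading says shut although the tips are at the knob, which doesn't add up. I'll open, lift, and look at what happened to the wing.

>>> {"op": "move_arm", "data": {
  "dp": [
    [0,0,0],
    [0,0,0],
    [0,0,0],
    [0,0,-1.5],
    [0,0,-3]
  ],
  "turn": [0,0,0,0,0],
  "jaw": [-0.2,-0.2,-0.2,-0.2,-0.2]
}}

```text
time: 6.55
position: [0.5635, -0.0802, 0.1497]
tool_rot: [-2.825, -1.372, 0.005]
ft_force: [1.3, -0.2, 0.6]
grip_width: 0.355
```

>>> {"op": "move_arm", "data": {
  "dp": [
    [0,0,-0.5],
    [0,0,-0.5]
  ],
  "turn": [0,0],
  "jaw": [-0.2,-0.2]
}}

```text
time: 6.75
position: [0.5669, -0.0805, 0.1679]
tool_rot: [2.824, 1.372, 0.009]
ft_force: [-0.5, -0.1, -0.8]
grip_width: 0.393
```

```bash
python3 - <<'E'
from h import *
s=ctrl.get_state();print(s["time"],s["position"],s["grip_width"])
K,E,im=snap("w6")
print(proj(K,E,[[.566,-.0798,.084]]))
cv2.imwrite("pics/w6c.png",cv2.resize(im[120:400,120:440],None,fx=2,fy=2,interpolation=cv2.INTER_CUBIC)[:,:,::-1])
E
```

```text
6.75 [ 0.56691351 -0.08051232  0.16789897] 0.39271962427433516
[[278.55530601 212.754365  ]]
```

View pics/w6c.png

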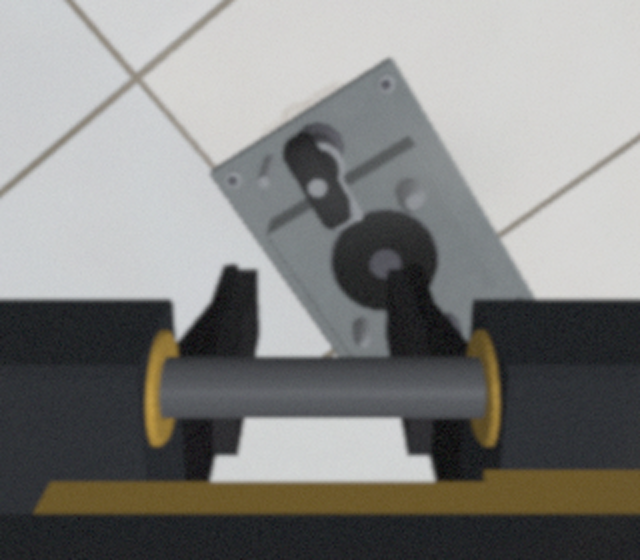

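```bash
python3 - <<'E'
from h import *
s=ctrl.get_state();M=R.from_rotvec(s["tool_rot"]).as_matrix();K,E=cam("wrist")
print(s["position"],s["grip_width"],s["tool_rot"])
for back in(0,.01,.019,.03,.05):
  print(back,proj(K,E,[s["position"]+M@[x,y,-back] for x in(.0095,-.0095) for y in(-.0174,.0174)]).round(0).tolist())
d=np.load("pics/w6.npz");f=lambda p,z:onz(d["K"],d["E"],(p[0]/2+120,p[1]/2+120),z)[:2]
a,b=f((304,138),.084),f((341,226),.084);print("wing",np.degrees(np.arctan2(*(a-b)[::-1]))-90,np.linalg.norm(a-b),(a+b)/2)
a,b=f((297,140),.084),f((316,187),.084)
E
```

```text
[ 0.56543652 -0.08017842  0.16558854] 0.3952255336803185 [2.82523938 1.37293962 0.00313755]
0 [[251.0, 237.0], [309.0, 237.0], [252.0, 265.0], [308.0, 265.0]]
0.01 [[250.0, 243.0], [311.0, 243.0], [251.0, 273.0], [310.0, 273.0]]
0.019 [[248.0, 249.0], [312.0, 249.0], [249.0, 280.0], [311.0, 280.0]]
0.03 [[246.0, 257.0], [314.0, 257.0], [248.0, 290.0], [313.0, 290.0]]
0.05 [[242.0, 275.0], [318.0, 275.0], [244.0, 311.0], [317.0, 311.0]]
wing -16.166387646957475 0.041980943070997756 [ 0.56864349 -0.08040142]
```

The wing turned only about 8°. The finger image (row 254, 65 px apart) puts the real tips about 25 mm nearer the camera than the stated TCP, so the fingers had closed over the top of the wing. I'll regrip about 20 mm lower, in stages.

>>> {"op": "move_arm", "data": {
  "dp": [
    [0,0,0.5],
    [0,0,1.5],
    [0,0,2.8],
    [0,0,3.6],
    [0,0,3.8]
  ],
  "turn": [-1.5,-3,-4.3,-4.3,-4.3],
  "jaw": [-0.2,-0.2,-0.2,-0.2,-0.2],
  "grip_force": 20
}}

```text
time: 7.3
position: [0.5604, -0.0798, 0.0457]
tool_rot: [-2.516, -1.872, 0.012]
ft_force: [-0.6, 0.7, 0.3]
grip_width: 0.396
```

>>> {"op": "move_arm", "data": {
  "dp": [
    [0,0,0.1],
    [0,0,0.1],
    [0,0,0.1],
    [0,0,0.1]
  ],
  "turn": [0,0,0,0],
  "jaw": [-1,-1,-1,-1]
}}

```text
time: 7.7
position: [0.5652, -0.08, 0.0491]
tool_rot: [2.52, 1.876, 0.002]
ft_force: [-2.3, 0.4, 2.5]
grip_width: 0.159
```

The jaws now hold at 13.8 mm, so the wing is gripped. Turning clockwise.

>>> {"op": "move_arm", "data": {
  "dp": [
    [0,0,0],
    [0,0,0],
    [0,0,0],
    [0,0,0],
    [0,0,0]
  ],
  "turn": [1.5,3,4.5,6,7.5],
  "jaw": [-1,-1,-1,-1,-1]
}}

```text
time: 8.2
position: [0.5651, -0.0799, 0.0491]
tool_rot: [-2.991, -0.958, -0.002]
ft_force: [-2.6, 0.2, 2.0]
grip_width: 0.16
```

>>> {"op": "move_arm", "data": {
  "dp": [
    [0,0,0],
    [0,0,0],
    [0,0,0],
    [0,0,0],
    [0,0,0]
  ],
  "turn": [1.5,3,4.5,6,7],
  "jaw": [-1,-1,-1,-1,-1]
}}

```text
time: 8.7
position: [0.565, -0.0798, 0.0491]
tool_rot: [-3.141, -0.016, -0.001]
ft_force: [-1.5, 0.1, 4.2]
grip_width: 0.155
```

>>> {"op": "move_arm", "data": {
  "dp": [
    [0,0,0],
    [0,0,0],
    [0,0,0]
  ],
  "turn": [0.5,0.8,0.8],
  "jaw": [-1,-1,-1]
}}

```text
time: 9.0
position: [0.5651, -0.0798, 0.049]
tool_rot: [-3.14, 0.086, -0.001]
ft_force: [-4.4, 1.4, 6.5]
grip_width: 0.165
```

```bash
python3 -c "
from h import *
s=ctrl.get_state();M=R.from_rotvec(s['tool_rot']).as_matrix();print(s['time'],s['position'],s['ft_force'],s['torque'],s['grip_width']*87,s['joint_positions'],'yaw',np.degrees(np.arctan2(M[1,1],M[0,1])))"
```

```text
9.0 [ 0.56511005 -0.07982127  0.04903735] [-4.39944767  1.36030787  6.48348927] [0.23032419 0.94918668 0.28873187] 14.318791059918945 [-0.56378641  0.34148993  0.77690294  1.84519252 -0.27290335  1.06405735
 -1.30722351] yaw -93.13892668384462
```

>>> {"op": "move_arm", "data": {
  "dp": [
    [0,0,0],
    [0,0,0],
    [0,0,-0.5],
    [0,0,-1.5],
    [0,0,-1.7]
  ],
  "turn": [-0.6,-0.6,-0.6,-0.6,-1.5],
  "jaw": [-0.2,-0.2,-0.2,-0.2,-0.2]
}}

```text
time: 9.5
position: [0.5675, -0.0811, 0.1031]
tool_rot: [3.139, 0.118, 0.01]
ft_force: [1.2, -0.6, -0.4]
grip_width: 0.394
```

>>> {"op": "move_arm", "data": {
  "dp": [
    [0,0,0],
    [0,0,0],
    [0,0,0],
    [0,0,0],
    [0,0,0]
  ],
  "turn": [-1.6,-3.2,-4.8,-6.4,-8],
  "jaw": [-0.2,-0.2,-0.2,-0.2,-0.2]
}}

```text
time: 10.0
position: [0.5655, -0.0805, 0.1003]
tool_rot: [2.906, 1.191, 0.003]
ft_force: [0.1, 0.1, -0.3]
grip_width: 0.399
```

```bash
python3 -c "
from h import *
print(ctrl.get_state()['time'],ctrl.get_state()['position'],togo([.553,-.2092,.047],np.radians(-11.7)))"
```

```text
10.0 [ 0.56554648 -0.08050934  0.10030391] [[-3.31, 2.76, 1.78], np.float64(-6.75)]
```

>>> {"op": "move_arm", "data": {
  "dp": [
    [-0.9,0.75,0],
    [-1.8,1.5,0],
    [-2.7,2.25,0],
    [-3.3,2.75,0],
    [-3.3,2.75,0.2]
  ],
  "turn": [-1.6,-3.2,-4.8,-6.4,-6.75],
  "jaw": [-0.2,-0.2,-0.2,-0.2,-0.2]
}}

```text
time: 10.5
position: [0.5514, -0.2146, 0.0954]
tool_rot: [2.441, 1.97, 0.0]
ft_force: [-0.1, -0.6, -0.4]
grip_width: 0.402
```

>>> {"op": "move_arm", "data": {
  "dp": [
    [0,0,0],
    [0,0,0]
  ],
  "turn": [0,0],
  "jaw": [-0.2,-0.2]
}}

```text
time: 10.7
position: [0.5522, -0.208, 0.0936]
tool_rot: [2.441, 1.977, 0.001]
ft_force: [0.0, -0.1, 0.6]
grip_width: 0.401
```

```bash
python3 - <<'E'
from h import *
K,E,im=snap("w7")
s=ctrl.get_state();print(s["time"],s["position"],proj(K,E,[[.553,-.2092,.084],[.553-.021*np.sin(np.radians(-11.7)),-.2092+.021*np.cos(np.radians(11.7)),.084]]))
print([(np.round(d["rect"],1).tolist(),round(d["confidence"],2)) for d in ctrl.look_for("wrist","knob_right_grip")[:3]])
print(togo([.553,-.2092,.047],np.radians(-11.7)))
E
```

```text
10.75 [ 0.55228569 -0.20771873  0.09361721] [[282.26753308 246.53579273]
 [282.13112989 215.06004607]]
[([281.2, 232.7, 36.9, 87.0], 0.64)]
[[-0.05, 0.03, 1.55], np.float64(-0.04)]
```

The network's box for the right knob is centred on column 281, agreeing with the predicted axis. I'll descend and grip.

>>> {"op": "move_arm", "data": {
  "dp": [
    [-0.05,0.03,1.0],
    [-0.05,0.03,1.55],
    [-0.05,0.03,1.55],
    [-0.05,0.03,1.55],
    [-0.05,0.03,1.55]
  ],
  "turn": [0,0,0,0,0],
  "jaw": [-0.2,-0.2,-1,-1,-1]
}}

```text
time: 11.3
position: [0.5531, -0.2102, 0.0475]
tool_rot: [2.439, 1.978, 0.002]
ft_force: [-0.4, -0.3, 0.6]
grip_width: 0.211
```

>>> {"op": "move_arm", "data": {
  "dp": [
    [0,0,0],
    [0,0,0]
  ],
  "turn": [0,0],
  "jaw": [-1,-1]
}}

```text
time: 11.5
position: [0.552, -0.2103, 0.0474]
tool_rot: [-2.441, -1.978, -0.0]
ft_force: [-4.1, 0.6, 5.5]
grip_width: 0.158
```

>>> {"op": "move_arm", "data": {
  "dp": [
    [0,0,0],
    [0,0,0],
    [0,0,0],
    [0,0,0],
    [0,0,0]
  ],
  "turn": [1.6,3.2,4.8,6.4,8],
  "jaw": [-1,-1,-1,-1,-1]
}}

```text
time: 12.0
position: [0.5512, -0.2099, 0.0474]
tool_rot: [-2.971, -1.015, 0.002]
ft_force: [-6.1, 2.8, 8.2]
grip_width: 0.158
```

>>> {"op": "move_arm", "data": {
  "dp": [
    [0,0,0],
    [0,0,0],
    [0,0,0],
    [0,0,0],
    [0,0,0]
  ],
  "turn": [1.6,3.2,4.8,6.4,7.2],
  "jaw": [-1,-1,-1,-1,-1]
}}

```text
time: 12.5
position: [0.551, -0.2092, 0.0474]
tool_rot: [-3.139, -0.05, 0.004]
ft_force: [-7.1, 3.1, 8.8]
grip_width: 0.157
```

>>> {"op": "move_arm", "data": {
  "dp": [
    [0,0,0],
    [0,0,0],
    [0,0,0]
  ],
  "turn": [0.6,1.0,1.0],
  "jaw": [-1,-1,-1]
}}

```text
time: 12.8
position: [0.5514, -0.2092, 0.0474]
tool_rot: [-3.139, 0.079, 0.003]
ft_force: [-6.2, 4.3, 8.9]
grip_width: 0.164
```

```bash
python3 -c "
from h import *
s=ctrl.get_state();M=R.from_rotvec(s['tool_rot']).as_matrix();print(s['time'],s['position'],s['ft_force'],s['torque'],s['grip_width']*87,s['joint_positions'],'yaw',np.degrees(np.arctan2(M[1,1],M[0,1])))"
```

```text
12.8 [ 0.55139539 -0.209213    0.04739882] [-6.1794897   4.29757435  8.8844069 ] [0.65493617 1.63982658 0.41984791] 14.303639308257132 [-0.41232659  0.43201478  0.89938904  1.7990416  -0.37847415  1.09649431
 -1.00076907] yaw -92.87796581545616
```

>>> {"op": "move_arm", "data": {
  "dp": [
    [0,0,0],
    [0,0,0],
    [0,0,-1],
    [0,0,-2.5],
    [0,0,-4]
  ],
  "turn": [-0.8,-0.8,-0.8,-0.8,-2.4],
  "jaw": [-0.2,-0.2,-0.2,0,0.3]
}}

```text
time: 13.3
position: [0.5521, -0.2101, 0.1675]
tool_rot: [3.131, 0.249, -0.001]
ft_force: [1.2, 0.7, -0.1]
grip_width: 0.493
```

>>> {"op": "move_arm", "data": {
  "dp": [
    [0,0,-0.5],
    [0,0,-1],
    [0,0,-1.5],
    [0,0,-1.5],
    [0,0,-1.5]
  ],
  "turn": [-1.6,-3.2,-4.8,-6.4,-8],
  "jaw": [0.3,0.3,0.3,0.3,0.3]
}}

```text
time: 13.8
position: [0.5531, -0.2103, 0.2124]
tool_rot: [2.854, 1.31, 0.004]
ft_force: [-0.3, 0.3, 0.5]
grip_width: 0.646
```

```bash
python3 -c "
from h import *
print(ctrl.get_state()['time'],ctrl.get_state()['position'],togo([.5595,-.14,.21],np.radians(-5.7)))"
```

```text
13.8 [ 0.55312418 -0.21031006  0.21241766] [[1.92, -1.37, 0.08], np.float64(-7.0)]
```

>>> {"op": "move_arm", "data": {
  "dp": [
    [0.5,-0.4,0],
    [1.0,-0.8,0],
    [1.5,-1.1,0],
    [1.9,-1.4,0],
    [1.9,-1.4,0]
  ],
  "turn": [-1.6,-3.2,-4.8,-6.4,-7],
  "jaw": [0.3,0.3,0.3,0.3,0.3]
}}

```text
time: 14.3
position: [0.5589, -0.1363, 0.2115]
tool_rot: [-2.326, -2.111, -0.003]
ft_force: [0.3, 0.0, -1.2]
grip_width: 0.648
```

>>> {"op": "move_arm", "data": {
  "dp": [
    [0,0,0],
    [0,0,0],
    [0,0,0]
  ],
  "turn": [0,0,0],
  "jaw": [0.3,0.3,0.3]
}}

```text
time: 14.6
position: [0.5579, -0.1402, 0.2116]
tool_rot: [2.336, 2.1, 0.0]
ft_force: [-1.0, -0.7, 0.9]
grip_width: 0.652
```

```bash
python3 - <<'E'
from h import *
K,E,im=snap("w8")
s=ctrl.get_state();print(s["time"],s["position"],np.abs(s["qd"]).max())
cv2.imwrite("pics/w8c.png",cv2.resize(im[80:330,160:420],None,fx=2.3,fy=2.3,interpolation=cv2.INTER_CUBIC)[:,:,::-1])
print(togo([.551,.19,.21],np.radians(12.4)))
E
```

```text
14.65 [ 0.55786467 -0.1400855   0.2115461 ] 0.005274253741671512
[[10.92, -1.39, 0.05], np.float64(-3.69)]
```

View pics/w8c.png

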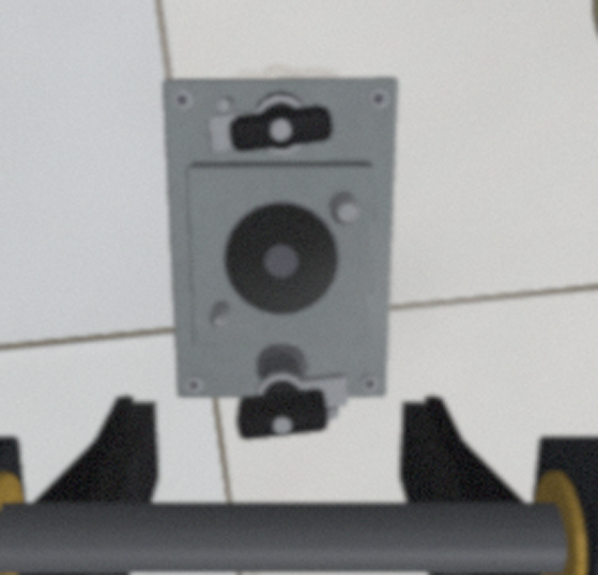

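Both lugs now lie aside: left lug at (220,133) and right lug at (337,392) in the crop, with the seat clear. I'll measure the seat from this steady picture and move over to the cover.

```bash
python3 - <<'E'
from h import *
d=np.load("pics/w8.npz");K,E=d["K"],d["E"]
f=lambda p,z:onz(K,E,(p[0]/2.3+160,p[1]/2.3+80),z)[:2]
ang=lambda a,b:np.degrees(np.arctan2(*(b-a)[::-1]))
C=np.array([f(p,.008) for p in((164,78),(397,78),(384,396),(179,396))])
print(C.mean(0),ang(C[0],C[1]),ang(C[3],C[2]),ang(C[2],C[1])-90,ang(C[3],C[0])-90)
L=f((281,130),.084);Rr=f((282,426),.084);print("knobs",(L+Rr)/2,ang(Rr,L)-90,np.linalg.norm(L-Rr))
B=f((347,212),.052);S=f((221,314),.052);print("dow",(B+S)/2,ang(S,B)-np.degrees(np.arctan2(26,30)),np.linalg.norm(B-S))
print("pad",f((281.5,258.5),.037))
E
```

```text
[ 0.55949112 -0.14456286] -6.093769225807279 -6.132756517371978 -5.939494217775305 -5.760365737498816
knobs [ 0.55918086 -0.1454847 ] -5.828814590509225 0.1302147300657363
dow [ 0.5601743  -0.14332398] -7.263662484985915 0.07612845108257153
pad [ 0.55959682 -0.14410805]
```

>>> {"op": "move_arm", "data": {
  "dp": [
    [1.5,-0.2,0],
    [3,-0.4,0],
    [4.5,-0.6,0],
    [6,-0.8,0],
    [7.5,-1.0,0]
  ],
  "turn": [0,0,0,0,0],
  "jaw": [0.3,0.3,0.3,0.3,0.3]
}}

```text
time: 15.15
position: [0.5512, 0.0888, 0.2117]
tool_rot: [2.335, 2.101, 0.001]
ft_force: [0.4, -0.1, -0.8]
grip_width: 0.65
```

>>> {"op": "move_arm", "data": {
  "dp": [
    [1.5,-0.2,0],
    [2.6,-0.3,0],
    [3.4,-0.4,0],
    [3.4,-0.4,1],
    [3.4,-0.4,2]
  ],
  "turn": [-1.2,-2.4,-3.6,-3.7,-3.7],
  "jaw": [0.3,0.3,0.3,0.3,0.3]
}}

```text
time: 15.65
position: [0.5507, 0.1914, 0.1515]
tool_rot: [1.963, 2.451, 0.004]
ft_force: [0.4, -0.2, -0.6]
grip_width: 0.657
```

>>> {"op": "move_arm", "data": {
  "dp": [
    [0,0,0],
    [0,0,0]
  ],
  "turn": [0,0],
  "jaw": [0.3,0.3]
}}

```text
time: 15.85
position: [0.55, 0.1896, 0.1517]
tool_rot: [-1.967, -2.45, 0.001]
ft_force: [0.3, 0.3, 0.5]
grip_width: 0.65
```

```bash
python3 - <<'E'
from h import *
K,E,im=snap("w9")
s=ctrl.get_state();print(s["time"],s["position"],np.abs(s["qd"]).max())
print(proj(K,E,[[.5507,.1931,.048]]))
for t in("cover_grip","big_hole"):
  print([(np.round(d["rect"],1).tolist(),round(d["confidence"],2)) for d in ctrl.look_for("wrist",t)[:3]])
cv2.imwrite("pics/w9c.png",cv2.resize(im[60:330,150:430],None,fx=2.1,fy=2.1,interpolation=cv2.INTER_CUBIC)[:,:,::-1])
E
```

```text
15.9 [0.55086221 0.18992927 0.15285839] 0.017781923408432546
[[282.40587048 202.45835929]]
[([283.4, 190.9, 94.8, 85.7], 0.71)]
[([282.2, 192.4, 94.7, 92.5], 0.77)]
```

View pics/w9c.png

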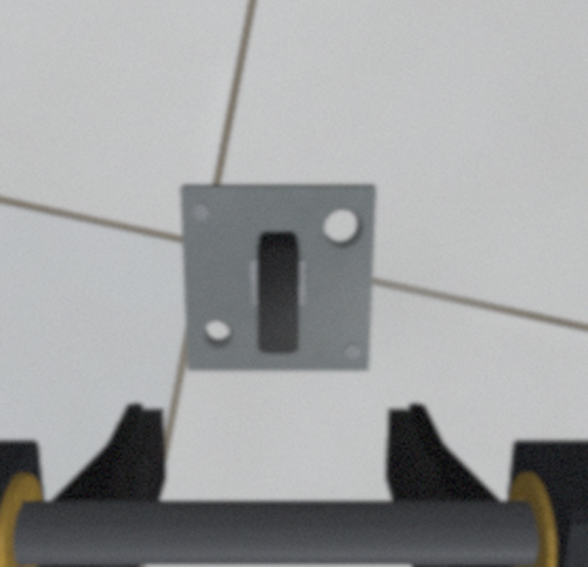

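```bash
python3 - <<'E'
from h import *
d=np.load("pics/w9.npz");K,E=d["K"],d["E"]
f=lambda p,z:onz(K,E,(p[0]/2.1+150,p[1]/2.1+60),z)[:2]
ang=lambda a,b:np.degrees(np.arctan2(*(b-a)[::-1]))
C=np.array([f(p,.014) for p in((181,185),(376,185),(368,369),(188,369))])
print(C.mean(0),ang(C[0],C[1]),ang(C[3],C[2]),ang(C[2],C[1])-90,ang(C[3],C[0])-90,np.linalg.norm(C[0]-C[1]),np.linalg.norm(C[1]-C[2]))
B=f((342,225),.014);S=f((218,329),.014);print("holes",(B+S)/2,ang(S,B)-np.degrees(np.arctan2(26,30)),np.linalg.norm(B-S),.07940)
c=C.mean(0);print(togo([*c,.02],np.radians(12.3)))
E
```

```text
[0.55091871 0.19332483] 12.47759032719993 12.469182105954031 12.379567446142616 12.443200164754003 0.08939457563929193 0.08989263393187537
holes [0.55082992 0.19454256] 12.26076659529518 0.07782507534656921 0.0794
[[0.1, -0.0, 4.45], np.float64(0.04)]
```

>>> {"op": "move_arm", "data": {
  "dp": [
    [0.1,0,1.5],
    [0.1,0,3],
    [0.1,0,4.0],
    [0.1,0,4.4],
    [0.1,0,4.4]
  ],
  "turn": [0,0,0,0,0],
  "jaw": [0.2,0,0,0,0]
}}

```text
time: 16.5
position: [0.549, 0.1928, 0.0191]
tool_rot: [-1.965, -2.451, 0.002]
ft_force: [-0.1, -0.4, 0.2]
grip_width: 0.504
```

>>> {"op": "move_arm", "data": {
  "dp": [
    [0,0,0.2],
    [0,0,0.4],
    [0,0,0.55]
  ],
  "turn": [0,0,0],
  "jaw": [0,0,0]
}}

```text
time: 16.8
position: [0.5502, 0.1935, 0.0039]
tool_rot: [1.965, 2.451, 0.004]
ft_force: [0.6, -0.3, 0.6]
grip_width: 0.499
```

There is no contact at TCP z = 0.004, which confirms the shorter real tips. I'll go a little lower and grip.

>>> {"op": "move_arm", "data": {
  "dp": [
    [0,0,0.1],
    [0,0,0.15],
    [0,0,0.15],
    [0,0,0.15],
    [0,0,0.15]
  ],
  "turn": [0,0,0,0,0],
  "jaw": [0,-1,-1,-1,-1],
  "grip_force": 50
}}

```text
time: 17.3
position: [0.5495, 0.1931, -0.0013]
tool_rot: [1.965, 2.451, 0.001]
ft_force: [2.5, 0.7, -1.5]
grip_width: 0.219
```

>>> {"op": "move_arm", "data": {
  "dp": [
    [0,0,0],
    [0,0,0]
  ],
  "turn": [0,0],
  "jaw": [-1,-1]
}}

```text
time: 17.5
position: [0.5497, 0.1932, -0.0013]
tool_rot: [1.965, 2.451, 0.001]
ft_force: [0.7, -0.3, -0.2]
grip_width: 0.201
```

```bash
python3 -c "
from h import *
s=ctrl.get_state();M=R.from_rotvec(s['tool_rot']).as_matrix();print(s['time'],s['position'],s['ft_force'],s['grip_width']*87,'yaw',np.degrees(np.arctan2(M[1,1],M[0,1])))"
```

```text
17.5 [ 0.54966165  0.19316057 -0.00126722] [ 0.71181543 -0.25371673 -0.15343937] 17.460723160198377 yaw 12.560595858333384
```

>>> {"op": "move_arm", "data": {
  "dp": [
    [0,0,-0.5],
    [0,0,-1.5],
    [0,0,-2.5],
    [0,0,-3.5],
    [0,0,-3.8]
  ],
  "turn": [0,0,0,0,0],
  "jaw": [-1,-1,-1,-1,-1]
}}

```text
time: 18.0
position: [0.5512, 0.1935, 0.1164]
tool_rot: [1.964, 2.449, 0.008]
ft_force: [0.7, 0.4, -3.3]
grip_width: 0.204
```

>>> {"op": "move_arm", "data": {
  "dp": [
    [0,0,0],
    [0,0,0]
  ],
  "turn": [1,2],
  "jaw": [-1,-1]
}}

```text
time: 18.2
position: [0.5487, 0.1928, 0.1123]
tool_rot: [-2.175, -2.266, 0.001]
ft_force: [-0.7, -0.2, -3.7]
grip_width: 0.202
```

```bash
python3 -c "
from h import *
s=ctrl.get_state();print(s['time'],s['position'],s['ft_force'],s['grip_width']*87);print(togo([.5597,-.1443,.105],np.radians(-5.9)))"
```

```text
18.2 [0.54867903 0.19282425 0.11225088] [-0.70808093 -0.19066533 -3.74038549] 17.53051979252371
[[-11.24, -0.09, 0.24], np.float64(1.65)]
```

>>> {"op": "move_arm", "data": {
  "dp": [
    [-1.2,0,0],
    [-2.6,0,0],
    [-4,0,0],
    [-5.4,0,0],
    [-6.8,0,0]
  ],
  "turn": [0,0,0,0,0],
  "jaw": [-1,-1,-1,-1,-1]
}}

```text
time: 18.7
position: [0.5573, -0.0124, 0.1116]
tool_rot: [-2.17, -2.27, 0.002]
ft_force: [0.1, -0.3, -3.0]
grip_width: 0.199
```

>>> {"op": "move_arm", "data": {
  "dp": [
    [-1.4,0,0],
    [-2.7,0,0],
    [-3.7,-0.1,0],
    [-4.3,-0.1,0],
    [-4.4,-0.1,0]
  ],
  "turn": [0.5,1,1.6,1.6,1.6],
  "jaw": [-1,-1,-1,-1,-1]
}}

```text
time: 19.2
position: [0.5598, -0.1463, 0.1118]
tool_rot: [2.33, 2.108, -0.003]
ft_force: [0.4, -0.1, -3.0]
grip_width: 0.205
```

>>> {"op": "move_arm", "data": {
  "dp": [
    [0,0,0],
    [0,0,0],
    [0,0,0],
    [0,0,0]
  ],
  "turn": [0,0,0,0],
  "jaw": [-1,-1,-1,-1]
}}

```text
time: 19.6
position: [0.5615, -0.1413, 0.1124]
tool_rot: [-2.322, -2.116, -0.001]
ft_force: [0.5, -0.5, -2.0]
grip_width: 0.204
```

```bash
python3 - <<'E'
from h import *
K,E,im=snap("w10")
s=ctrl.get_state();print(s['time'],s['position'],s['ft_force'],s['grip_width']*87);print(togo([.5597,-.1443,.06],np.radians(-5.9)))
cv2.imwrite("pics/w10c.png",cv2.resize(im[60:400,110:450],None,fx=1.7,fy=1.7,interpolation=cv2.INTER_CUBIC)[:,:,::-1])
c,y=s["position"][:2],np.radians(-5.9);r=np.array([[np.cos(y),-np.sin(y)],[np.sin(y),np.cos(y)]])
for q,z in(((.03,.026),.052),((-.03,-.026),.052)):
  p=np.array([.5597,-.1443])+r@q;print("dowel px in crop",(proj(K,E,[[*p,z]])-[110,60])*1.7)
for q in((.03,.026),(-.03,-.026)):
  print("hole top px in crop",(proj(K,E,[[*(c+r@q),s["position"][2]+.001+.014]])-[110,60])*1.7)
E
```

```text
19.65 [ 0.56145697 -0.14159528  0.11244405] [ 2.96275517e-01  1.88852702e-03 -2.42226098e+00] 17.27992639818568
[[-0.1, -0.05, 1.75], np.float64(0.11)]
dowel px in crop [[354.09000208 225.41088686]]
dowel px in crop [[223.29533002 330.98253527]]
hole top px in crop [[384.60127211 269.87496847]]
hole top px in crop [[202.85485561 411.31372505]]
```

View pics/w10c.png

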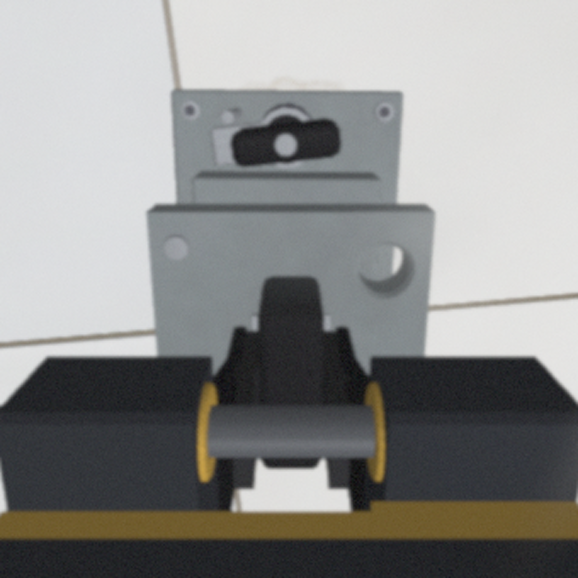

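The large hole appears at (386,271) in the crop against a prediction of (385,270), so the cover sits square in the grip. I'll lower it to just above the dowel tips.

>>> {"op": "move_arm", "data": {
  "dp": [
    [-0.05,-0.05,0.5],
    [-0.1,-0.05,1.0],
    [-0.1,-0.05,1.5],
    [-0.1,-0.05,1.7],
    [-0.1,-0.05,1.7]
  ],
  "turn": [0.1,0.1,0.1,0.1,0.1],
  "jaw": [-1,-1,-1,-1,-1],
  "grip_force": 55
}}

```text
time: 20.15
position: [0.5582, -0.1455, 0.0596]
tool_rot: [-2.332, -2.102, 0.004]
ft_force: [-1.1, -0.3, -3.1]
grip_width: 0.204
```

>>> {"op": "move_arm", "data": {
  "dp": [
    [0,0,0],
    [0,0,0],
    [0,0,0]
  ],
  "turn": [0,0,0],
  "jaw": [-1,-1,-1]
}}

```text
time: 20.45
position: [0.5601, -0.1457, 0.0622]
tool_rot: [2.333, 2.103, 0.002]
ft_force: [-0.1, -0.8, -3.0]
grip_width: 0.202
```

```bash
python3 - <<'E'
from h import *
P=[]
for k in range(4):
    K,E,im=snap(f"w11{k}");s=ctrl.get_state();P.append(s["position"]);print(s["time"],s["position"].round(4) if hasattr(s["position"],"round") else s["position"],s["ft_force"])
print(np.mean(P,0),togo([.5597,-.1443,.06],np.radians(-5.9)))
E
```

```text
20.5 [ 0.56   -0.1457  0.0621] [ 1.06824656  0.7745239  -2.72416191]
20.55 [ 0.5599 -0.1456  0.062 ] [ 0.0721752   0.2770416  -3.30188128]
20.6 [ 0.5598 -0.1456  0.0619] [-0.29427823 -0.21758179 -1.48448084]
20.65 [ 0.5598 -0.1456  0.0618] [-0.3248358  -0.30839459 -3.5043321 ]
[ 0.55988577 -0.1456087   0.06192667] [[0.04, -0.01, 0.06], np.float64(-0.01)]
```

>>> {"op": "move_arm", "data": {
  "dp": [
    [0.03,0,0.2],
    [0.03,0,0.4],
    [0.03,0,0.55],
    [0.03,0,0.6],
    [0.03,0,0.6]
  ],
  "turn": [0,0,0,0,0],
  "jaw": [-1,-1,-1,-1,-1]
}}

```text
time: 21.15
position: [0.5592, -0.1447, 0.0429]
tool_rot: [-2.333, -2.103, 0.001]
ft_force: [-0.5, -0.5, -3.1]
grip_width: 0.202
```

>>> {"op": "move_arm", "data": {
  "dp": [
    [0,0,0],
    [0,0,0]
  ],
  "turn": [0,0],
  "jaw": [-1,-1]
}}

```text
time: 21.35
position: [0.5599, -0.1448, 0.0437]
tool_rot: [2.333, 2.103, 0.001]
ft_force: [-0.8, -0.7, -2.7]
grip_width: 0.201
```

>>> {"op": "move_arm", "data": {
  "dp": [
    [0,0,0.1],
    [0,0,0.2],
    [0,0,0.27],
    [0,0,0.27],
    [0,0,0.27]
  ],
  "turn": [0,0,0,0,0],
  "jaw": [-1,-1,-1,-1,-1]
}}

```text
time: 21.85
position: [0.5598, -0.1447, 0.0357]
tool_rot: [2.334, 2.103, 0.001]
ft_force: [-1.7, 0.2, 1.7]
grip_width: 0.206
```

>>> {"op": "move_arm", "data": {
  "dp": [
    [0,0,0.07],
    [0,0,0.14],
    [0,0,0.14],
    [0,0,0.14]
  ],
  "turn": [0,0,0,0],
  "jaw": [-1,-1,-1,-1]
}}

```text
time: 22.25
position: [0.5598, -0.1447, 0.0322]
tool_rot: [-2.333, -2.103, -0.001]
ft_force: [-5.0, -0.4, 7.8]
grip_width: 0.2
```

>>> {"op": "move_arm", "data": {
  "dp": [
    [0,0,0.04],
    [0,0,0.07],
    [0,0,0.07],
    [0,0,0.07]
  ],
  "turn": [0,0,0,0],
  "jaw": [-1,-1,-1,-1]
}}

```text
time: 22.65
position: [0.5598, -0.1447, 0.0307]
tool_rot: [-2.333, -2.103, -0.001]
ft_force: [-6.2, 1.8, 11.7]
grip_width: 0.202
```

>>> {"op": "move_arm", "data": {
  "dp": [
    [0,0,0.03],
    [0,0,0.05],
    [0,0,0.05]
  ],
  "turn": [0,0,0],
  "jaw": [-1,-1,-1]
}}

```text
time: 22.95
position: [0.5598, -0.1447, 0.0307]
tool_rot: [-2.333, -2.102, -0.002]
ft_force: [-10.0, 3.2, 22.8]
grip_width: 0.199
```

The arm stopped hard at z = 0.0307, the height predicted for flush, and the force jumped to 22.8 N. One last check picture.

```bash
python3 - <<'E'
from h import *
sc=ctrl.get_image("scene");sd=ctrl.get_image("side");w=ctrl.get_image("wrist")
a=cv2.resize(sc[205:285,255:355],(400,320),interpolation=cv2.INTER_CUBIC)
b=cv2.resize(sd[170:250,280:380],(400,320),interpolation=cv2.INTER_CUBIC)
c=cv2.resize(w[120:330,130:430],(400,280))
cv2.imwrite("pics/end.png",np.clip(np.vstack([np.hstack([a,b]),np.hstack([c,c*0])])*1.6,0,255)[:,:,::-1])
s=ctrl.get_state();print(s["time"],s["position"],s["ft_force"],s["torque"],s["grip_width"])
E
```

```text
23.1 [ 0.55981022 -0.14464344  0.03066338] [-10.33152703   2.92562293  22.65810123] [5.86889233e-01 2.25919440e+00 1.36142430e-03] 0.20544815417220624[ WARN:0@2.196] global loadsave.cpp:1063 imwrite_ Unsupported depth image for selected encoder is fallbacked to CV_8U.
```

View pics/end.png

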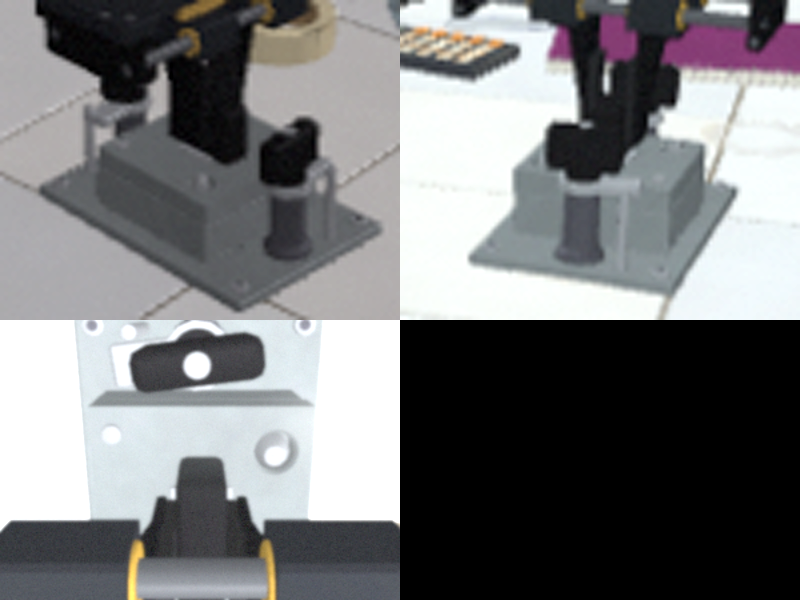

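The halves meet with no gap in either outside view. The thick dowel shows through the large hole at (275,455), and both lugs rest against their stop pins. Handing in.

```bash
python3 -c "
from bench import ctrl
print(ctrl.close_job())"
```

```text
the job is handed in; nothing more can be done
None
```

I turned both knobs clockwise to their end stops, set the upper half on the two dowels, and pressed it down. I handed the job in at about 23 s with the arm still gripping and pushing.

**Last checks:**
- **Seating:** the arm stopped hard at TCP z = 0.0307 m, the height predicted for the halves touching. The upward force there rose from 11.7 to 22.7 N. Neither outside view shows a gap, and the thick dowel is visible in the large hole.
- **Knobs:** both lugs lie aside against their stop pins.
- **Beaker, dish and tape roll:** I never went near them, but I made no separate check of them at the end.

**What disagreed:**
- **First knob grip:** the first grip on the left knob closed over the top of its wing and only nudged it about 8°. The real fingertips sit roughly 25 mm short of the stated TCP. I gripped about 11 mm lower for both knobs and allowed for the offset when gripping the cover.
- **Sideways load:** about 10 N sideways (mostly along −x) remains while pressing. It is well below the limits, and I left it as it was.

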